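# Lunch pots lined up by size on the serving board

## Robot

A 6-joint arm with a two-finger parallel gripper is mounted at the origin on the work surface. World frame = base frame: x ahead of the robot, y to its left, z up, the work surface at z = 0. Lengths are in m, angles in degrees, forces in N, time in s.
With the tool pointing down it reaches from about 0.35 to 0.875 m from the base axis. Payload 4.2 kg.
Tool frame: the origin (TCP) lies midway between the tips of the shut fingers; the grasp point (between the pads) lies 19 mm behind it; z points along the fingers, y is the direction in which the jaws open and shut (so a half turn about z gives the same grasp; the last joint's range is limited). The gripper opens to 87 mm and grips with 3 to 60 N. Pads are 19 mm wide; open, the fingers measure 117 mm over their backs; the gripper's body (75 mm by 190 mm) begins 51 mm behind the grasp point.
Start: joints at [89.072, 22.042, 0.453, 0, -68.411, -14.817], TCP at [0.17, 0.602, 0.189] pointing down, gripper open.
Joint ranges: [-179.83, 179.83], [-69.29, 118.12], [-61.27, 80.66], [-181.25, 117.63], [-171.15, -9.14], [-177.46, 177.46]. Speed limits (degrees/s): [159.86, 159.86, 180, 180, 180, 180].

## Interface

Orientations are given as a 3x3 rotation matrix whose columns are the frame's x, y, z axes.
In Python, from station import r gives the robot as it stands.
- The arm moves only by the tool carry_out, never from a script. Its argument "steps" is a list of rows, each a list of 2 entries, a list of its own where there are three numbers: the shift along the tool's x, y, z in cm, then the turn about the tool's z in degrees. In form: [[[x, y, z], twist], ...]. A call has 1 to 20 rows; each row is the pose to reach, as a shift and turn from the pose measured when the call began, along the tool's axes at that moment; what a row does not reach only later rows make up. A row lasts 1/10 s, in which the tool goes at most 50 mm and 8.59 degrees, less where a joint would pass 70% of its speed; a pose out of reach is approached as far as the arm can. A call with a gripper value outside its range is refused whole. "gripper" is the gripper's target within -1 to 1 (fully open at 1, half-way at 0, shut at -1), set as the call begins (left out, the last holds). The fingers move at their own pace and stop on an object; the grip force is fixed at half the most. Time passes only in rows, so rows that repeat a pose let the fingers close. It gives the time, the measured TCP pose, the force and the opening at its end, in the units of the state.
- r.sense(): the state, without advancing time (a new reading comes with each control period).
- r.capture(name): name is "side" or "top"; returns the picture (420x560x3 uint8, red, green, blue); there is no depth.
- r.calibration(name): a dict with "camera_matrix" (3x3 intrinsics, pixels), "D" ([k1, k2, p1, p2, k3] as OpenCV has them; the pictures are not rectified), "world_from_camera" (4x4, takes a point from camera to world coordinates). Camera axes: x right, y up, looking along -z (the intrinsics and any distortion apply to the point x, -y, -z); pixel columns grow to the right and rows downward; lengths in m; the calibration is good to about 2 mm. A picture is of the moment at which its call begins. calibration takes no time and is no camera call.
- r.finish_job(): hands the job in, once; it reports no verdict.
Trained networks look in the newest picture that a camera, given by its name, has taken for a name from the list of things; names that differ only in an ending like _2 or _b are one class to them, and where a whole thing is asked for, a point or a joint stands for the part that bears it (a point fixed in the world has none). Each returns a list of dicts, best first, with "confidence" (0 to 1); they miss things now and then, are a little off and sometimes report something else, mostly with a low value. They report only what shows in the picture. A call takes as long as a camera call. They do not tell look-alikes from the thing itself.
- r.cut_out(camera, target): "pixels" (420x560 bool, what is visible of it).
- r.place_of(camera, target): "centre" ([x, y, z] in m, in world coordinates, good to about 4 mm: a listed point, or the origin of a listed thing).
The state is a dict: "time_s": time; "joints": joint angles; "joint_velocities": joint speeds; "effort": joint torques, N m; "tcp_pos": TCP position; "ee_rot": TCP orientation; "wrist_force": force on the tool from outside, world axes, zero at the start; "moment": the same for the moment, N m; "gripper_width": opening from 0.0 (shut) to 1.0 (fully open).
Only numpy, scipy, OpenCV 4.12 (cv2) and the standard library are available. Lean on these libraries where they do the work, as an engineer would, in place of code of your own. Each camera call takes 0.05 s, during which the arm holds its last target. There are 200 camera calls.

## Task

Line the four lidded aluminium pots up by size on the serving board, each standing upright and centred on its own cork pad: the largest on the pad next to the bottle opener rail, then smaller and smaller, with the smallest on the pad at the far end, by the sugar crock. Leave the plastic cup with the snap lid standing where it is.

Things in the scene. Friction and masses are not known exactly. Their poses are not given: they have to be found in the camera images.
- pot_large: the largest of four straight-sided round aluminium pots with flat aluminium lids fixed on: a closed cylinder 62 mm in diameter and 78 mm high. Loose, upright. Origin: centre of its underside, z up along its axis.
- pot_medium: the second largest of four straight-sided round aluminium pots with flat aluminium lids fixed on: a closed cylinder 52 mm in diameter and 62 mm high. Loose, upright. Origin: centre of its underside, z up along its axis.
- pot_small: the second smallest of four straight-sided round aluminium pots with flat aluminium lids fixed on: a closed cylinder 43 mm in diameter and 48 mm high. Loose, upright. Origin: centre of its underside, z up along its axis.
- pot_tiny: the smallest of four straight-sided round aluminium pots with flat aluminium lids fixed on: a closed cylinder 34 mm in diameter and 36 mm high. Loose, upright. Origin: centre of its underside, z up along its axis.
- pad_1: round cork pad, 68 mm in diameter, standing 2 mm proud of the serving board: the end pad on the robot's left (largest y). The board is pale wood, 345 by 92 mm, top 12 mm above the bench, fixed; its four equal pads stand in one row along its length, 85 mm from centre to centre, pad_1 to pad_4 from left to right. Origin: centre of the pad's top face, 14 mm above the bench, z up, y along the row towards pad_1's end. Fixed.
- pad_2: round cork pad, 68 mm in diameter, standing 2 mm proud of the serving board: next to pad_1. The board is pale wood, 345 by 92 mm, top 12 mm above the bench, fixed; its four equal pads stand in one row along its length, 85 mm from centre to centre, pad_1 to pad_4 from left to right. Origin: centre of the pad's top face, 14 mm above the bench, z up, y along the row towards pad_1's end. Fixed.
- pad_3: round cork pad, 68 mm in diameter, standing 2 mm proud of the serving board: next to pad_4. The board is pale wood, 345 by 92 mm, top 12 mm above the bench, fixed; its four equal pads stand in one row along its length, 85 mm from centre to centre, pad_1 to pad_4 from left to right. Origin: centre of the pad's top face, 14 mm above the bench, z up, y along the row towards pad_1's end. Fixed.
- pad_4: round cork pad, 68 mm in diameter, standing 2 mm proud of the serving board: the end pad on the robot's right (smallest y). The board is pale wood, 345 by 92 mm, top 12 mm above the bench, fixed; its four equal pads stand in one row along its length, 85 mm from centre to centre, pad_1 to pad_4 from left to right. Origin: centre of the pad's top face, 14 mm above the bench, z up, y along the row towards pad_1's end. Fixed.
- rail: low black magnetic rail on a steel foot with a steel bottle opener lying on it, 160 by 40 mm, 55 mm high, fixed on the bench across one end of the serving board (its middle 87 mm beyond the centre of the end pad). It may stand at either end; at the other end stands a fixed round white sugar crock 50 mm in diameter and 62 mm high. Origin: centre of its underside, z up, y along the row of pads.
- snap_cup: clear plastic cup with a white snap lid (small tab on its edge), 66 mm in diameter at the lid, 48 mm at the foot, 70 mm high, standing among the pots; not to be disturbed. Loose. Origin: centre of its underside, z up.
There are look-alikes about, which are no part of the job. Leave any blue look-alike of the pot_small alone.

How it is judged (in metres and radians):
At the end, for the whole second after the job is handed in: Largest pot on the pad next to the rail, then in falling size to the smallest at the other end: each within 13 mm of its pad's centre, resting on it (5 mm), upright within 0.1 rad, at rest, released. The snap-lid cup is upright, within 30 mm of where it stood (((horizontal distance between rail and pad_1 below 0.15 m and horizontal distance between pot_large and pad_1 below 0.013 m and z of pot_large in the frame of pad_1 between -0.005 and 0.006 m and horizontal distance between pot_medium and pad_2 below 0.013 m and z of pot_medium in the frame of pad_2 between -0.005 and 0.006 m and horizontal distance between pot_small and pad_3 below 0.013 m and z of pot_small in the frame of pad_3 between -0.005 and 0.006 m and horizontal distance between pot_tiny and pad_4 below 0.013 m and z of pot_tiny in the frame of pad_4 between -0.005 and 0.006 m) or (horizontal distance between rail and pad_4 below 0.15 m and horizontal distance between pot_large and pad_4 below 0.013 m and z of pot_large in the frame of pad_4 between -0.005 and 0.006 m and horizontal distance between pot_medium and pad_3 below 0.013 m and z of pot_medium in the frame of pad_3 between -0.005 and 0.006 m and horizontal distance between pot_small and pad_2 below 0.013 m and z of pot_small in the frame of pad_2 between -0.005 and 0.006 m and horizontal distance between pot_tiny and pad_1 below 0.013 m and z of pot_tiny in the frame of pad_1 between -0.005 and 0.006 m)) and angle between each of pot_large, pot_medium, pot_small, pot_tiny, snap_cup's own z axis and vertical below 0.1 rad and linear speed of each of pot_large, pot_medium, pot_small, pot_tiny below 0.02 m/s and angular speed of each of pot_large, pot_medium, pot_small, pot_tiny below 0.2 rad/s and distance of snap_cup from where it was at the start of the episode below 0.03 m); the robot touches nothing.
It fails at once if the snap-lid cup is pushed more than 30 mm away or knocked over (distance of snap_cup from where it was at the start of the episode above 0.03 m or angle between snap_cup's own z axis and vertical above 0.5 rad).
It also fails if it takes over 109 s, if anything falls off the work surface, if the arm or the gripper's body presses on something with over 40 N, if the wrist force passes 120 N, or if a joint passes its speed limit or range.

## Working session

There is one attempt and no reset: what is moved stays moved. The work goes in short steps, Python scripts to look and compute and a tool call to move; the robot and the scene stay as the last step left them, time stands still between calls to the robot, and variables do not carry over. Pictures are saved under pics/ and viewed, about 12 in all and at most 16, crops included, and the job is handed in when it is done.

Besides the shell and the picture viewer there is one more tool, called after "Request:" as name(argument=value, ...) on one line, values as JSON. carry_out: Moves the arm, as the interface text tells. Its arguments: {"type":"object","properties":{"steps":{"type":"array","items":{"type":"array"}},"gripper":{"type":"number"}},"required":["steps"]}

```bash
mkdir -p pics
python3 - <<'E'
from station import r
import cv2, numpy as np
s=r.sense(); print(s['time_s'],s['tcp_pos'],np.round(s['ee_rot'],3).tolist(),s['gripper_width'])
for c in ['top','side']:
    im=r.capture(c); cv2.imwrite(f'pics/{c}0.png',im[:,:,::-1])
    k=r.calibration(c); print(c,np.round(k['world_from_camera'],3).tolist())
    for t in ['pot_large','pot_medium','pot_small','pot_tiny','pad_1','pad_2','pad_3','pad_4','rail','snap_cup']:
        print(t,[(round(d['confidence'],2),np.round(d['centre'],3).tolist()) for d in r.place_of(c,t)][:5])
print(r.sense()['time_s'])
E
```

```text
0.0 [0.16938684 0.60090475 0.18806374] [[0.962, -0.272, -0.0], [-0.272, -0.962, -0.002], [0.0, 0.002, -1.0]] 0.9988704216883244
top [[0.012, 0.993, -0.115, 0.36], [-1.0, 0.012, -0.003, 0.019], [-0.002, 0.115, 0.993, 0.919], [0.0, 0.0, 0.0, 1.0]]
pot_large [(0.61, [0.421, 0.167, 0.004])]
pot_medium [(0.95, [0.425, -0.17, -0.002])]
pot_small [(0.88, [0.268, 0.38, -0.001]), (0.8, [0.436, 0.3, -0.003]), (0.71, [0.366, -0.302, 0.001]), (0.57, [0.347, 0.306, -0.002])]
pot_tiny [(0.61, [0.449, -0.003, -0.002]), (0.25, [0.366, -0.301, 0.001])]
pad_1 [(0.97, [0.598, 0.0, 0.012]), (0.63, [0.603, -0.081, 0.016]), (0.62, [0.603, -0.168, 0.015]), (0.6, [0.6, 0.085, 0.014])]
pad_2 [(0.97, [0.598, 0.0, 0.012]), (0.63, [0.603, -0.081, 0.016]), (0.62, [0.603, -0.168, 0.015]), (0.6, [0.6, 0.085, 0.014])]
pad_3 [(0.97, [0.598, 0.0, 0.012]), (0.63, [0.603, -0.081, 0.016]), (0.62, [0.603, -0.168, 0.015]), (0.6, [0.6, 0.085, 0.014])]
pad_4 [(0.97, [0.598, 0.0, 0.012]), (0.63, [0.603, -0.081, 0.016]), (0.62, [0.603, -0.168, 0.015]), (0.6, [0.6, 0.085, 0.014])]
rail [(0.61, [0.601, -0.257, -0.002])]
snap_cu
[... 449 characters left out ...]
.016]), (0.68, [0.599, 0.001, 0.012]), (0.67, [0.349, 0.31, -0.003]), (0.64, [0.602, -0.08, 0.012]), (0.59, [0.604, 0.086, 0.012])]
pad_2 [(0.8, [0.602, -0.171, 0.016]), (0.68, [0.599, 0.001, 0.012]), (0.67, [0.349, 0.31, -0.003]), (0.64, [0.602, -0.08, 0.012]), (0.59, [0.604, 0.086, 0.012])]
pad_3 [(0.8, [0.602, -0.171, 0.016]), (0.68, [0.599, 0.001, 0.012]), (0.67, [0.349, 0.31, -0.003]), (0.64, [0.602, -0.08, 0.012]), (0.59, [0.604, 0.086, 0.012])]
pad_4 [(0.8, [0.602, -0.171, 0.016]), (0.68, [0.599, 0.001, 0.012]), (0.67, [0.349, 0.31, -0.003]), (0.64, [0.602, -0.08, 0.012]), (0.59, [0.604, 0.086, 0.012])]
rail [(0.62, [0.604, -0.254, -0.003])]
snap_cup [(0.93, [0.365, -0.302, 0.0])]
1.1
```

View pics/top0.png

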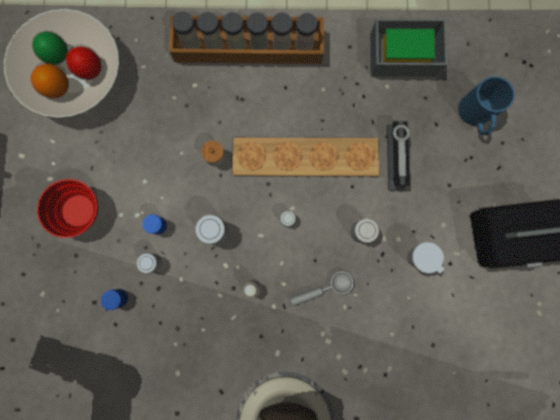

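View pics/side0.png

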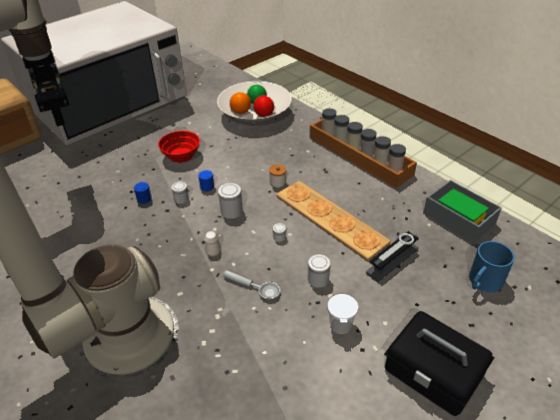

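Top view: the rail stands at (400,155), the pad_4 end, and the crock at (212,151). Pot candidates:
- pot_large is at (210,229) and pot_medium at (367,231).
- pot_tiny is the silver one at (288,218). The white item at (250,290) looks like a shaker.
- pot_small could be the silver one at (146,263), or the blue ones at (153,224) and (112,299). The silver one fits.

The snap cup is at (428,258). I'll confirm these in a crop.

Run:
```python
import cv2, numpy as np
a=cv2.imread('pics/top0.png')[190:320,90:310]; b=cv2.imread('pics/side0.png')[150:280,125:345]
cv2.imwrite('pics/crop0.png',cv2.resize(np.vstack([a,b]),None,fx=2.2,fy=2.2,interpolation=cv2.INTER_CUBIC))
```

```text
(no output)
```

View pics/crop0.png

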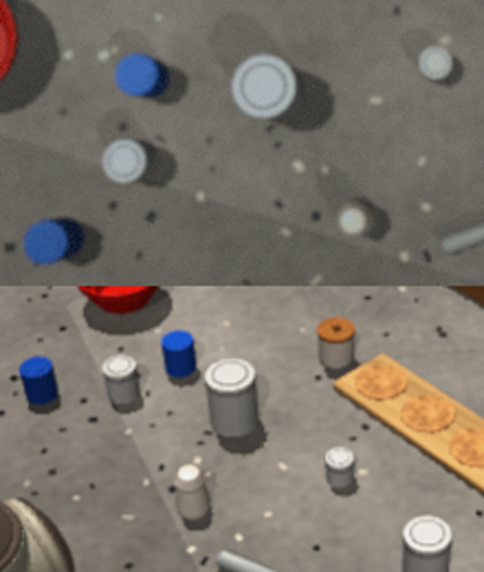

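The crop confirms it: silver pot_small is at top (146,263) between the two blue look-alikes, and pot_tiny is the silver lidded one at (288,218). The item at (250,290) is a shaker. The rail is by pad_4, so large goes to pad_4, medium to pad_3, small to pad_2 and tiny to pad_1. I'll square the tool to the world first.

Request:
carry_out(steps=[[[0,0,0],-8],[[0,0,0],-15.8],[[0,0,0],-15.8],[[0,0,0],-15.8],[[0,0,0],-15.8]], gripper=1)

```text
time_s: 1.6
tcp_pos: [0.1696, 0.6015, 0.1891]
ee_rot: [[1.0, -0.001, -0.0], [-0.001, -1.0, -0.0], [-0.0, 0.0, -1.0]]
wrist_force: [0.6, -0.3, -0.1]
gripper_width: 1.001
```

Request:
carry_out(steps=[[[2,4.3,0],0],[[4,8.7,0],0],[[6,13,0],0],[[8,17.3,0],0],[[10,21.7,0],0],[[12,26,0],0],[[14,30.3,0],0],[[16,34.7,0],0],[[18,39,0],0],[[20,43.3,0],0],[[22,47.7,0],0],[[24,52,0],0],[[26,56.3,0],0],[[27.8,60.2,0],0],[[27.8,60.2,0],0],[[27.8,60.2,0],0],[[27.8,60.2,0],0]])

```text
time_s: 3.3
tcp_pos: [0.4467, -0.0003, 0.1892]
ee_rot: [[1.0, -0.001, 0.0], [-0.001, -1.0, 0.0], [0.0, -0.0, -1.0]]
wrist_force: [0.3, -0.1, 1.1]
gripper_width: 0.999
```

Request:
carry_out(steps=[[[0.1,0,4],0],[[0.1,0,8],0],[[0.1,0,12],0],[[0.1,0,15],0],[[0.1,0,17],0],[[0.1,0,18.1],0],[[0.1,0,18.1],0],[[0.1,0,18.1],0]])

```text
time_s: 4.1
tcp_pos: [0.448, 0.0008, 0.0087]
ee_rot: [[1.0, 0.001, 0.001], [0.001, -1.0, 0.0], [0.001, -0.0, -1.0]]
wrist_force: [0.3, 0.0, -0.5]
gripper_width: 0.999
```

Request:
carry_out(steps=[[[0,0,0],0],[[0,0,0],0],[[0,0,0],0],[[0,0,0],0],[[0,0,0],0],[[0,0,0],0],[[0,0,0],0],[[0,0,0],0]], gripper=-1)

```text
time_s: 4.9
tcp_pos: [0.448, 0.0008, 0.0086]
ee_rot: [[1.0, 0.001, 0.001], [0.001, -1.0, 0.0], [0.001, -0.0, -1.0]]
wrist_force: [-0.2, 0.4, 0.3]
gripper_width: 0.36
```

Request:
carry_out(steps=[[[0,0,-1],0],[[0,0,-4],0],[[0,0,-7],0],[[0,0,-9],0],[[0,0,-9],0],[[0,0,-9],0]])

```text
time_s: 5.5
tcp_pos: [0.4479, 0.0008, 0.0992]
ee_rot: [[1.0, 0.001, 0.002], [0.001, -1.0, 0.001], [0.002, -0.001, -1.0]]
wrist_force: [0.4, -0.0, 0.0]
gripper_width: 0.007
```

```bash
cat > look.py <<'E'
import sys,cv2,numpy as np
from station import r
def look(tag,names,x0=110,y0=110,w=340,h=200):
    t=r.capture('top'); s=r.capture('side')
    a=t[y0:y0+h,x0:x0+w]; b=s[120:320,100:440]
    cv2.imwrite(f'pics/{tag}.png',cv2.resize(np.vstack([a,b]),None,fx=1.5,fy=1.5)[:,:,::-1])
    for n in names:
        for c in ['top','side']:
            print(n,c,[(round(d['confidence'],2),np.round(d['centre'],3).tolist()) for d in r.place_of(c,n)][:4])
    q=r.sense(); print(q['time_s'],np.round(q['tcp_pos'],4),q['gripper_width'])
look(sys.argv[1],sys.argv[2:])
E
python3 look.py tiny1 pot_tiny
```

```text
pot_tiny top []
pot_tiny side [(0.8, [0.45, 0.002, 0.001])]
5.7 [0.4472 0.0005 0.0977] 0.010656412961067901
```

View pics/tiny1.png

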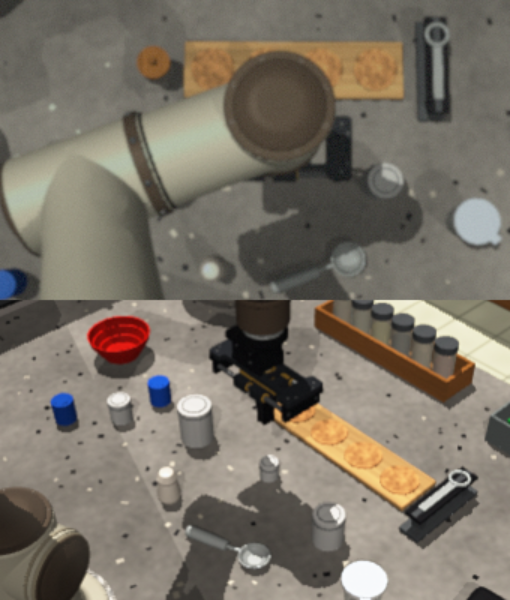

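The view shows the fingers were still closing when I lifted. The tiny pot is still standing at (0.45, 0.002), so I'll regrasp with a longer close.

Request:
carry_out(steps=[[[0.1,0,0],0],[[0.1,0,0],0],[[0.1,0,0],0],[[0.1,0,0],0],[[0.1,0,0],0],[[0.1,0,0],0],[[0.1,0,0],0],[[0.1,0,0],0],[[0.1,0,0],0],[[0.1,0,0],0],[[0.1,0,3],0],[[0.1,0,6],0],[[0.1,0,8.2],0],[[0.1,0,9.2],0],[[0.1,0,9.2],0],[[0.1,0,9.2],0]], gripper=0.6)

```text
time_s: 7.3
tcp_pos: [0.4488, 0.0007, 0.0064]
ee_rot: [[1.0, 0.001, -0.0], [0.001, -1.0, -0.0], [-0.0, 0.0, -1.0]]
wrist_force: [0.2, -0.7, 0.4]
gripper_width: 0.803
```

Request:
carry_out(steps=[[[0,0,0],0],[[0,0,0],0],[[0,0,0],0],[[0,0,0],0],[[0,0,0],0],[[0,0,0],0],[[0,0,0],0],[[0,0,0],0],[[0,0,0],0],[[0,0,0],0],[[0,0,0],0],[[0,0,0],0]], gripper=-1)

```text
time_s: 8.5
tcp_pos: [0.4488, 0.0007, 0.0063]
ee_rot: [[1.0, 0.001, -0.0], [0.001, -1.0, -0.0], [-0.0, 0.0, -1.0]]
wrist_force: [0.3, -0.3, 0.1]
gripper_width: 0.005
```

Run:
```python
from station import r
import cv2,numpy as np
s=r.capture('side'); print([(round(d['confidence'],2),np.round(d['centre'],3).tolist()) for d in r.place_of('side','pot_tiny')])
cv2.imwrite('pics/t2.png',cv2.resize(s[150:330,200:380],None,fx=3,fy=3,interpolation=2)[:,:,::-1])
k=r.calibration('side'); print(np.round(k['camera_matrix'],1).tolist(),k['D'])
```

```text
[(0.45, [0.448, 0.001, 0.0])]
[[516.3, 0.0, 275.9], [0.0, 516.3, 206.9], [0.0, 0.0, 1.0]] [-0.03730767  0.          0.          0.          0.        ]
```

View pics/t2.png

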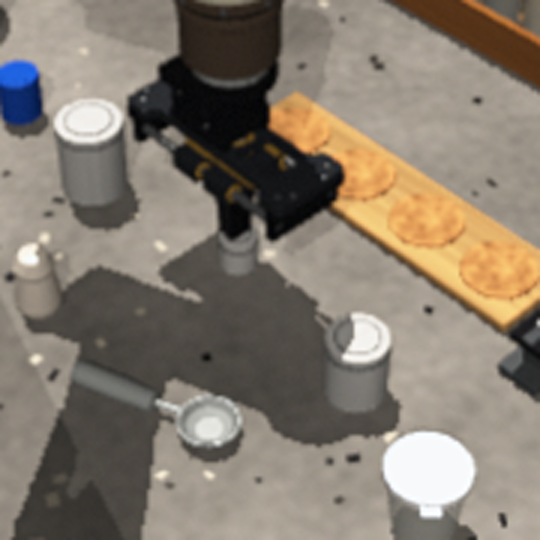

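```bash
cat > proj.py <<'E'
import cv2,numpy as np
from station import r
def proj(c,P):
    k=r.calibration(c); M=np.linalg.inv(k['world_from_camera']); p=(M[:3,:3]@np.atleast_2d(P).T).T+M[:3,3]
    p=p*[1,-1,-1]
    return cv2.projectPoints(p,np.zeros(3),np.zeros(3),k['camera_matrix'],np.array(k['D']))[0][:,0]
def onplane(c,uv,z):
    k=r.calibration(c); W=k['world_from_camera']
    n=cv2.undistortPoints(np.array([[uv]],float),k['camera_matrix'],np.array(k['D']))[0,0]
    d=W[:3,:3]@[n[0],-n[1],-1]; o=W[:3,3]; return o+d*(z-o[2])/d[2]
E
python3 - <<'E'
from proj import *
P=[[.4488,.0007,.0063],[.4488,.0007,.036],[.448,.0,0]]
print(proj('side',P).round(1),proj('top',[[.448,0,.036]]).round(1))
print('top lid (288,218)',onplane('top',(288,218),.036),'side lid first image', onplane('side',(279.5,229),.036), onplane('side',(279.5,241),0))
q=r.sense(); print(q['gripper_width'],q['wrist_force'],q['joints'],q['tcp_pos'])
s=r.capture('side')
for d in r.cut_out('side','pot_tiny'):
    y,x=np.nonzero(d['pixels']); print(d['confidence'],x.min(),x.max(),y.min(),y.max())
E
```

```text
[[278.8 235.2]
 [278.5 227.1]
 [278.8 237.2]] [[287.1 218.9]]
top lid (288,218) [ 0.45006043 -0.0020983   0.036     ] side lid first image [ 0.44587743 -0.00630764  0.036     ] [ 4.40024271e-01 -1.18940834e-02  1.11022302e-16]
0.0034098293365493835 [ 0.54326383  0.17951367 -0.29225066] [ 2.09486877e+01  1.88609097e+01 -3.69692926e+01  1.93653577e-02
 -3.41990509e+01  6.91158619e+01] [0.44882566 0.00064767 0.00634921]
0.62 272 286 225 240
0.39 173 187 182 202
```

Run:
```python
from proj import *
s=r.capture('side')[:,:,::-1]
x0,y0,f=235,165,8
im=cv2.resize(s[y0:y0+70,x0:x0+95],None,fx=f,fy=f,interpolation=cv2.INTER_CUBIC)
t=np.array(r.sense()['tcp_pos'])
def dots(P,c):
    for u in proj('side',P): cv2.circle(im,tuple(int(v) for v in (u-[x0,y0]+.5)*f),3,c,-1)
dots([t],(0,0,255)); dots([t+[0,0,.07]],(0,255,0)); dots([t+[a,b,.07] for a in(-.0375,.0375) for b in(-.095,.095)],(255,0,255))
a=np.linspace(0,6.28,24); 
for z in(0,.036): dots(np.c_[.449+.017*np.cos(a),.0+.017*np.sin(a),0*a+z],(0,255,255))
cv2.imwrite('pics/ov.png',im)
```

```text
(no output)
```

View pics/ov.png

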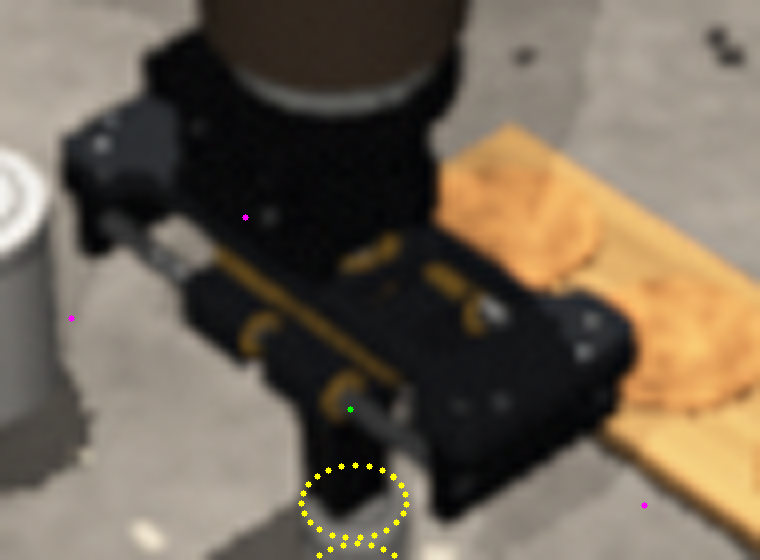

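The overlay shows the finger tips ending visibly on the tiny pot's lid, around z≈0.036. The measured TCP says 0.006, so the reading looks about 30 mm too low in z. Gripper body corners agree, also sitting about 8 px high. I'll probe the lid gently to calibrate.

Request:
carry_out(steps=[[[0,0,0.1],0],[[0,0,0.1],0],[[0,0,0.2],0],[[0,0,0.2],0]])

```text
time_s: 9.15
tcp_pos: [0.4487, 0.0006, 0.0042]
ee_rot: [[1.0, 0.001, -0.001], [0.001, -1.0, -0.0], [-0.001, 0.0, -1.0]]
wrist_force: [-0.1, -0.4, 0.1]
gripper_width: 0.003
```

Request:
carry_out(steps=[[[0,0,0.1],0],[[0,0,0.2],0],[[0,0,0.2],0]])

```text
time_s: 9.45
tcp_pos: [0.4489, 0.0006, 0.003]
ee_rot: [[1.0, 0.002, -0.001], [0.002, -1.0, -0.001], [-0.001, 0.001, -1.0]]
wrist_force: [-3.3, 0.1, 9.0]
gripper_width: 0.01
```

Contact came at reading 0.0035 on a lid that is 0.036 high, so the true tip z is about reading + 0.0325. I'll regrasp lower.

Request:
carry_out(steps=[[[0,0,-1.5],0],[[0,0,-1.5],0],[[0,0,-1.5],0],[[0,0,-1.5],0],[[0,0,-1.5],0],[[0,0,-1.5],0],[[0,0,-1.5],0],[[0,0,-1.5],0],[[0,0,-1.5],0],[[0,0,-1.5],0],[[0,0,0],0],[[0,0,1],0],[[0,0,2],0],[[0,0,2.5],0],[[0,0,2.5],0]], gripper=0.7)

```text
time_s: 10.95
tcp_pos: [0.4482, 0.0004, -0.0228]
ee_rot: [[1.0, 0.002, -0.003], [0.002, -1.0, -0.001], [-0.003, 0.001, -1.0]]
wrist_force: [0.9, -0.3, 0.6]
gripper_width: 0.851
```

Request:
carry_out(steps=[[[0,0,0],0],[[0,0,0],0],[[0,0,0],0],[[0,0,0],0],[[0,0,0],0],[[0,0,0],0],[[0,0,0],0],[[0,0,0],0],[[0,0,0],0]], gripper=-1)

```text
time_s: 11.85
tcp_pos: [0.4483, 0.0004, -0.0227]
ee_rot: [[1.0, 0.002, -0.002], [0.002, -1.0, -0.001], [-0.002, 0.001, -1.0]]
wrist_force: [0.1, 0.1, 2.5]
gripper_width: 0.385
```

Gripped: 0.385 × 87 = 33.5 mm, against a 34 mm pot. Carrying it to pad_1.

Request:
carry_out(steps=[[[0,0,-1.5],0],[[0,0,-4],0],[[0,0,-7],0],[[3,-1.7,-9],0],[[6,-3.4,-9],0],[[9,-5.1,-9],0],[[12,-6.8,-9],0],[[14,-8,-9],0],[[15.3,-8.7,-9],0],[[15.3,-8.7,-9],0],[[15.3,-8.7,-9],0],[[15.3,-8.7,-7],0],[[15.3,-8.7,-5],0],[[15.3,-8.7,-3],0],[[15.3,-8.7,-2.2],0],[[15.3,-8.7,-1.8],0],[[15.3,-8.7,-1.8],0],[[15.3,-8.7,-1.8],0]])

```text
time_s: 13.65
tcp_pos: [0.6018, 0.0879, -0.0042]
ee_rot: [[1.0, 0.002, -0.001], [0.002, -1.0, -0.001], [-0.001, 0.001, -1.0]]
wrist_force: [0.8, 0.3, 0.0]
gripper_width: 0.381
```

Request:
carry_out(steps=[[[0,0.1,0.2],0],[[0,0.1,0.3],0],[[0,0.1,0.4],0],[[0,0.1,0.4],0]])

```text
time_s: 14.05
tcp_pos: [0.6017, 0.0868, -0.0082]
ee_rot: [[1.0, 0.002, -0.001], [0.002, -1.0, -0.001], [-0.001, 0.001, -1.0]]
wrist_force: [-0.7, 0.6, -1.8]
gripper_width: 0.383
```

```bash
python3 look.py tinyp pot_tiny pad_1 | cut -c1-220
```

```text
pot_tiny top [(0.38, [0.604, 0.089, 0.016])]
pot_tiny side [(0.42, [0.6, 0.088, 0.015])]
pad_1 top [(0.8, [0.601, -0.171, 0.014]), (0.74, [0.6, 0.084, 0.017]), (0.6, [0.603, -0.001, 0.012]), (0.59, [0.602, -0.081, 0.015])]
pad_1 side [(0.78, [0.604, -0.083, 0.009]), (0.75, [0.602, 0.081, 0.016]), (0.71, [0.602, -0.171, 0.015]), (0.61, [0.599, 0.002, 0.015])]
14.35 [ 0.6018  0.0869 -0.0082] 0.3839221170948741
```

View pics/tinyp.png

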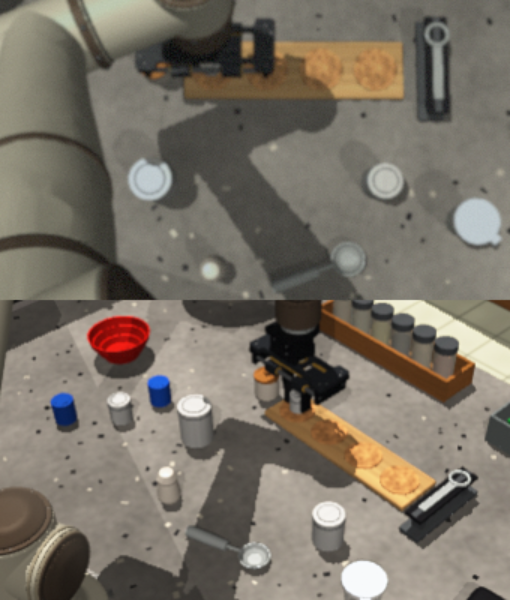

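Tiny hangs over pad_1; both cameras read about (0.602, 0.088). I'll lower to contact.

Request:
carry_out(steps=[[[0,0.1,0.05],0],[[0,0.1,0.1],0],[[0,0.1,0.1],0]])

```text
time_s: 14.65
tcp_pos: [0.6019, 0.0859, -0.0087]
ee_rot: [[1.0, 0.002, -0.0], [0.002, -1.0, -0.001], [-0.0, 0.001, -1.0]]
wrist_force: [-0.2, 0.2, 3.5]
gripper_width: 0.382
```

Request:
carry_out(steps=[[[0,0,0],0],[[0,0,0],0],[[0,0,0],0],[[0,0,0],0],[[0,0,0],0],[[0,0,-1],0],[[0,0,-3],0],[[0,0,-7],0],[[0,0,-11],0],[[0,0,-14],0],[[-3,-2.7,-14],0],[[-6,-5.3,-14],0],[[-9,-8,-14],0],[[-12,-10.6,-14],0],[[-15,-13.3,-14],0],[[-18,-15.9,-14],0],[[-21,-18.5,-14],0],[[-24,-21,-14],0],[[-25.3,-22.2,-14],0],[[-25.3,-22.2,-14],0]], gripper=0.3)

```text
time_s: 16.65
tcp_pos: [0.3473, 0.3089, 0.1322]
ee_rot: [[1.0, 0.006, 0.001], [0.006, -1.0, 0.001], [0.001, -0.001, -1.0]]
wrist_force: [0.6, -0.7, 0.0]
gripper_width: 0.648
```

Request:
carry_out(steps=[[[0,0,0],0],[[0,0,0],0]], gripper=0.9)

```text
time_s: 16.85
tcp_pos: [0.3478, 0.3087, 0.1327]
ee_rot: [[1.0, 0.006, 0.001], [0.006, -1.0, 0.001], [0.001, -0.001, -1.0]]
wrist_force: [-0.1, -0.8, 0.1]
gripper_width: 0.757
```

```bash
python3 look.py tinyr pot_tiny pot_small| cut -c1-220
```

```text
pot_tiny top [(0.72, [0.603, 0.087, 0.014])]
pot_tiny side [(0.51, [0.603, 0.085, 0.016])]
pot_small top [(0.91, [0.267, 0.382, -0.001]), (0.83, [0.437, 0.3, 0.001])]
pot_small side [(0.79, [0.431, 0.306, 0.001]), (0.65, [0.352, 0.309, 0.002]), (0.54, [0.266, 0.386, 0.002])]
17.15 [0.3477 0.3085 0.1322] 0.9333369021620364
```

Request:
carry_out(steps=[[[0.2,0,4],0],[[0.2,0,8],0],[[0.2,0,11],0],[[0.2,0,13],0],[[0.2,0,14.5],0],[[0.2,0,15],0],[[0.2,0,15],0],[[0.2,0,15],0]])

```text
time_s: 17.95
tcp_pos: [0.3502, 0.3091, -0.0172]
ee_rot: [[1.0, 0.005, 0.001], [0.005, -1.0, 0.002], [0.001, -0.002, -1.0]]
wrist_force: [0.4, -0.0, 0.4]
gripper_width: 0.949
```

Request:
carry_out(steps=[[[0,0,0],0],[[0,0,0],0],[[0,0,0],0],[[0,0,0],0],[[0,0,0],0],[[0,0,0],0],[[0,0,0],0],[[0,0,0],0],[[0,0,0],0],[[0,0,0],0]], gripper=-1)

```text
time_s: 18.95
tcp_pos: [0.3502, 0.3091, -0.0172]
ee_rot: [[1.0, 0.005, 0.001], [0.005, -1.0, 0.002], [0.001, -0.002, -1.0]]
wrist_force: [-1.0, 0.6, 1.1]
gripper_width: 0.484
```

Request:
carry_out(steps=[[[0,0,-2],0],[[0,0,-6],0],[[0,0,-10],0],[[0,0,-13],0],[[2.5,3.1,-13],0],[[5,6.2,-13],0],[[7.5,9.3,-13],0],[[10,12.4,-13],0],[[12.5,15.5,-13],0],[[15,18.6,-13],0],[[17.5,21.7,-13],0],[[20,24.8,-13],0],[[22.5,27.9,-13],0],[[25.1,30.9,-13],0],[[25.1,30.9,-13],0],[[25.1,30.9,-10],0],[[25.1,30.9,-7],0],[[25.1,30.9,-4],0],[[25.1,30.9,-2.4],0],[[25.1,30.9,-2.4],0]])

```text
time_s: 20.95
tcp_pos: [0.5996, 0.0013, 0.0034]
ee_rot: [[1.0, 0.005, -0.006], [0.005, -1.0, 0.0], [-0.006, -0.0, -1.0]]
wrist_force: [-1.4, -0.8, -1.1]
gripper_width: 0.487
```

Request:
carry_out(steps=[[[0.2,0,0.2],0],[[0.2,0,0.4],0],[[0.2,0,0.5],0],[[0.2,0,0.6],0],[[0.2,0,0.65],0],[[0.2,0,0.65],0]])

```text
time_s: 21.55
tcp_pos: [0.6017, 0.0013, -0.0028]
ee_rot: [[1.0, 0.005, -0.006], [0.005, -1.0, 0.0], [-0.006, -0.0, -1.0]]
wrist_force: [0.1, -0.1, -0.9]
gripper_width: 0.486
```

Request:
carry_out(steps=[[[0,0,0],0],[[0,0,0],0],[[0,0,0],0],[[0,0,0],0],[[0,0,0],0],[[0,0,-1],0],[[0,0,-3],0],[[0,0,-7],0],[[0,0,-11],0],[[0,0,-14],0],[[-3,2.9,-14],0],[[-6,5.9,-14],0],[[-9,8.8,-14],0],[[-12,11.7,-14],0],[[-15,14.6,-14],0],[[-17.5,17,-14],0],[[-17.5,17,-14],0],[[-17.5,17,-14],0]], gripper=0.4)

```text
time_s: 23.35
tcp_pos: [0.4284, -0.1702, 0.1391]
ee_rot: [[1.0, 0.004, -0.004], [0.004, -1.0, 0.0], [-0.004, -0.0, -1.0]]
wrist_force: [1.3, 0.0, -0.4]
gripper_width: 0.702
```

Request:
carry_out(steps=[[[0,0,0],0],[[0,0,0],0],[[0,0,0],0]], gripper=1)

```text
time_s: 23.65
tcp_pos: [0.429, -0.1696, 0.1391]
ee_rot: [[1.0, 0.005, -0.004], [0.005, -1.0, 0.0], [-0.004, -0.0, -1.0]]
wrist_force: [0.7, 0.8, 0.4]
gripper_width: 0.885
```

```bash
python3 look.py smallr pot_tiny pot_small pot_medium| cut -c1-220
```

```text
pot_tiny top [(0.51, [0.604, 0.087, 0.016])]
pot_tiny side []
pot_small top [(0.77, [0.438, 0.298, 0.001]), (0.72, [0.6, -0.002, 0.014])]
pot_small side [(0.56, [0.432, 0.307, 0.002]), (0.42, [0.604, -0.002, 0.013])]
pot_medium top [(0.61, [0.426, -0.172, -0.001])]
pot_medium side [(0.72, [0.425, -0.171, 0.003])]
24.05 [ 0.4284 -0.1701  0.139 ] 0.999306399408718
```

Request:
carry_out(steps=[[[-0.2,0,4],0],[[-0.2,0,8],0],[[-0.2,0,11],0],[[-0.2,0,13],0],[[-0.2,0,14.3],0],[[-0.2,0,14.6],0],[[-0.2,0,14.6],0],[[-0.2,0,14.6],0]])

```text
time_s: 24.85
tcp_pos: [0.4266, -0.1702, -0.0062]
ee_rot: [[1.0, 0.004, -0.002], [0.004, -1.0, -0.0], [-0.002, 0.0, -1.0]]
wrist_force: [0.5, -0.0, 0.5]
gripper_width: 0.999
```

Request:
carry_out(steps=[[[0,0,0],0],[[0,0,0],0],[[0,0,0],0],[[0,0,0],0],[[0,0,0],0],[[0,0,0],0],[[0,0,0],0],[[0,0,0],0],[[0,0,0],0]], gripper=-1)

```text
time_s: 25.75
tcp_pos: [0.4268, -0.1703, -0.0061]
ee_rot: [[1.0, 0.004, -0.002], [0.004, -1.0, -0.0], [-0.002, 0.0, -1.0]]
wrist_force: [-0.6, -2.3, 2.9]
gripper_width: 0.591
```

Request:
carry_out(steps=[[[0,0,-2],0],[[0,0,-6],0],[[0,0,-10],0],[[3,-1.5,-10],0],[[6,-2.9,-10],0],[[9,-4.4,-10],0],[[12,-5.9,-10],0],[[15,-7.3,-10],0],[[17.6,-8.5,-10],0],[[17.6,-8.5,-10],0],[[17.6,-8.5,-10],0],[[17.6,-8.5,-8],0],[[17.6,-8.5,-6],0],[[17.6,-8.5,-4],0],[[17.6,-8.5,-2.4],0],[[17.6,-8.5,-1.9],0],[[17.6,-8.5,-1.9],0],[[17.6,-8.5,-1.9],0]])

```text
time_s: 27.55
tcp_pos: [0.6027, -0.0848, 0.0134]
ee_rot: [[1.0, 0.004, -0.001], [0.004, -1.0, -0.0], [-0.001, 0.0, -1.0]]
wrist_force: [0.2, -0.1, -0.9]
gripper_width: 0.589
```

Request:
carry_out(steps=[[[0,0,0.2],0],[[0,0,0.4],0],[[0,0,0.5],0],[[0,0,0.5],0]])

```text
time_s: 27.95
tcp_pos: [0.6026, -0.0847, 0.0084]
ee_rot: [[1.0, 0.004, -0.001], [0.004, -1.0, -0.0], [-0.001, 0.0, -1.0]]
wrist_force: [1.1, 0.8, -1.6]
gripper_width: 0.588
```

Request:
carry_out(steps=[[[0,0,0],0],[[0,0,0],0],[[0,0,0],0],[[0,0,0],0],[[0,0,-1],0],[[0,0,-3],0],[[0,0,-7],0],[[0,0,-11],0],[[0,0,-14],0],[[-3,-4.2,-14],0],[[-6,-8.4,-14],0],[[-9,-12.6,-14],0],[[-12,-16.8,-14],0],[[-15,-21,-14],0],[[-18.1,-25.3,-14],0],[[-18.1,-25.3,-14],0],[[-18.1,-25.3,-14],0]], gripper=0.55)

```text
time_s: 29.65
tcp_pos: [0.4201, 0.169, 0.1495]
ee_rot: [[1.0, 0.008, 0.001], [0.008, -1.0, 0.001], [0.001, -0.001, -1.0]]
wrist_force: [-0.6, -0.8, -0.7]
gripper_width: 0.774
```

Request:
carry_out(steps=[[[0,0,0],0],[[0,0,0],0],[[0,0,0],0]], gripper=1)

```text
time_s: 29.95
tcp_pos: [0.4208, 0.1681, 0.1495]
ee_rot: [[1.0, 0.006, 0.001], [0.006, -1.0, 0.001], [0.001, -0.001, -1.0]]
wrist_force: [0.2, -0.0, 1.0]
gripper_width: 0.948
```

```bash
python3 look.py medr pot_small pot_medium pot_large snap_cup| cut -c1-220
```

```text
pot_small top [(0.83, [0.267, 0.384, -0.004]), (0.67, [0.6, -0.001, 0.017])]
pot_small side [(0.84, [0.435, 0.306, 0.002]), (0.79, [0.602, -0.001, 0.014]), (0.63, [0.267, 0.384, 0.001])]
pot_medium top [(0.84, [0.6, -0.084, 0.01])]
pot_medium side []
pot_large top [(0.5, [0.42, 0.167, 0.0])]
pot_large side [(0.92, [0.421, 0.167, -0.004])]
snap_cup top [(0.82, [0.368, -0.303, -0.0]), (0.26, [0.6, -0.256, -0.002])]
snap_cup side [(0.67, [0.365, -0.298, -0.001])]
30.45 [0.4201 0.1689 0.1495] 0.9989666892643518
```

Request:
carry_out(steps=[[[0,0.1,4],0],[[0,0.1,7],0],[[0,0.1,9],0],[[0,0.1,11],0],[[0,0.1,13],0],[[0,0.1,14.3],0],[[0,0.1,14.6],0],[[0,0.1,14.6],0],[[0,0.1,14.6],0]])

```text
time_s: 31.35
tcp_pos: [0.4208, 0.1686, 0.0042]
ee_rot: [[1.0, 0.008, 0.002], [0.008, -1.0, 0.002], [0.002, -0.002, -1.0]]
wrist_force: [0.2, 0.2, -0.0]
gripper_width: 1.001
```

Request:
carry_out(steps=[[[0,0,0],0],[[0,0,0],0],[[0,0,0],0],[[0,0,0],0],[[0,0,0],0],[[0,0,0],0],[[0,0,0],0],[[0,0,0],0],[[0,0,0],0]], gripper=-1)

```text
time_s: 32.25
tcp_pos: [0.4207, 0.1683, 0.0044]
ee_rot: [[1.0, 0.008, 0.002], [0.008, -1.0, 0.001], [0.002, -0.001, -1.0]]
wrist_force: [-1.3, -1.6, 5.8]
gripper_width: 0.703
```

Request:
carry_out(steps=[[[0,0,-1],0],[[0,0,-4],0],[[0,0,-8],0],[[0,0,-12],0],[[0,4,-12],0],[[0,8,-12],0],[[0,12,-12],0],[[1,16,-12],0],[[3,20,-12],0],[[6,24,-12],0],[[9,28,-12],0],[[12,31.5,-12],0],[[15,33.5,-12],0],[[17.9,33.9,-12],0],[[17.9,33.9,-12],0],[[17.9,33.9,-12],0],[[17.9,33.9,-12],0]])

```text
time_s: 33.95
tcp_pos: [0.6013, -0.1688, 0.1239]
ee_rot: [[1.0, 0.008, 0.0], [0.008, -1.0, 0.002], [0.0, -0.002, -1.0]]
wrist_force: [-0.2, -0.2, -2.9]
gripper_width: 0.708
```

Down 10.1 cm brings it to about 4 mm above contact.

Request:
carry_out(steps=[[[0.05,0,3],0],[[0.05,0,6],0],[[0.05,0,8],0],[[0.05,0,9.3],0],[[0.05,0,10],0],[[0.05,0,10.1],0],[[0.05,0,10.1],0],[[0.05,0,10.1],0]])

```text
time_s: 34.75
tcp_pos: [0.6027, -0.1687, 0.0241]
ee_rot: [[1.0, 0.009, 0.003], [0.009, -1.0, 0.002], [0.003, -0.002, -1.0]]
wrist_force: [0.4, -0.8, -2.5]
gripper_width: 0.708
```

Request:
carry_out(steps=[[[0,0,0.2],0],[[0,0,0.4],0],[[0,0,0.5],0],[[0,0,0.53],0],[[0,0,0.53],0]])

```text
time_s: 35.25
tcp_pos: [0.6027, -0.1687, 0.0187]
ee_rot: [[1.0, 0.009, 0.002], [0.009, -1.0, 0.002], [0.002, -0.002, -1.0]]
wrist_force: [-0.0, -0.6, -1.7]
gripper_width: 0.708
```

Request:
carry_out(steps=[[[0,0,0],0],[[0,0,0],0],[[0,0,0],0],[[0,0,-1],0],[[0,0,-3],0],[[0,0,-7],0],[[0,0,-11],0],[[0,0,-15],0],[[-3,-4,-15],0],[[-6,-8,-15],0],[[-9,-12,-15],0],[[-12,-16,-15],0],[[-15,-20,-15],0],[[-18,-24,-15],0],[[-20,-28,-15],0],[[-20,-32,-15],0],[[-20,-36,-15],0],[[-20,-40,-15],0],[[-20,-44,-15],0]], gripper=0.8)

```text
time_s: 37.15
tcp_pos: [0.3983, 0.2712, 0.1703]
ee_rot: [[1.0, 0.01, 0.004], [0.01, -1.0, 0.003], [0.004, -0.003, -1.0]]
wrist_force: [0.5, 0.1, 0.0]
gripper_width: 0.901
```

```bash
python3 look.py final pot_tiny pot_small pot_medium pot_large snap_cup pad_1| cut -c1-220
```

```text
pot_tiny top [(0.62, [0.607, 0.086, 0.012])]
pot_tiny side [(0.49, [0.6, 0.088, 0.016])]
pot_small top [(0.84, [0.268, 0.383, 0.001]), (0.65, [0.599, -0.002, 0.014]), (0.39, [0.438, 0.3, -0.0])]
pot_small side [(0.84, [0.602, -0.0, 0.015]), (0.83, [0.432, 0.306, 0.005])]
pot_medium top [(0.89, [0.596, -0.081, 0.012])]
pot_medium side [(0.86, [0.6, -0.081, 0.015])]
pot_large top [(0.71, [0.602, -0.167, 0.015])]
pot_large side [(0.77, [0.602, -0.169, 0.011]), (0.41, [0.599, -0.08, 0.017])]
snap_cup top [(0.61, [0.365, -0.3, -0.0])]
snap_cup side [(0.71, [0.366, -0.302, 0.001])]
pad_1 top [(0.72, [0.604, -0.083, 0.016]), (0.66, [0.6, 0.084, 0.012]), (0.6, [0.601, 0.001, 0.014]), (0.45, [0.603, -0.168, 0.014])]
pad_1 side [(0.64, [0.601, -0.17, 0.013]), (0.63, [0.603, -0.081, 0.014]), (0.58, [0.601, 0.002, 0.014]), (0.45, [0.603, 0.083, 0.015])]
37.85 [0.3986 0.2689 0.169 ] 0.9028461754173089
```

View pics/final.png

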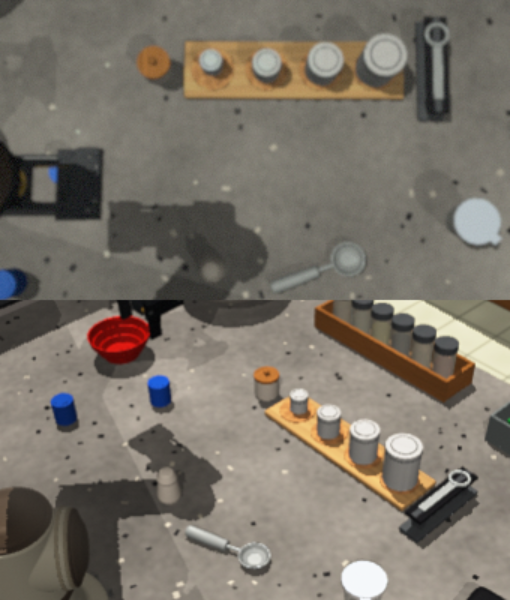

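All four pots stand upright on their pads, within about 5 mm of centre in nearly every reading. In the crop, tiny is at (210,60), small at (266,62), medium at (325,60) and large at (385,55), next to the rail at (433,70). The cup has not moved and the gripper is clear, so I'm handing the job in.

```bash
python3 -c "
from station import r
print(r.finish_job())"
```

```text
the job is handed in; nothing more can be done
None
```

The job is handed in at about 38 s on the robot's clock. The four pots stand in order of size: large on pad_4 next to the rail, medium on pad_3, small on pad_2, and tiny on pad_1 by the crock. No verdict is reported, so what follows is from my own last checks.

- **Position:** both cameras put every pot about 1–7 mm from its pad centre, against the 13 mm allowed. The worst readings are the top camera on medium (about 7 mm) and tiny (about 5 mm); the side camera gave about 4 mm or less for both. Base heights read 11–16 mm against the pads' 14 mm.
- **Other things:** the snap cup is within a few mm of where it started, the blue look-alikes were left alone, and the gripper is open and clear.
- **What disagreed:** the TCP height reading was about 32 mm too low. The first two grasps of the tiny pot therefore closed above it. I found the offset by touching its lid gently (about 9 N) and corrected every later grasp for it.

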